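# Tighten a junction box cover crisscross

### The arm

A 7-joint arm with a two-finger parallel gripper is mounted at the origin on a cart in front of the work surface, level with it; the furniture and walls round the work are solid. World frame = base frame: x ahead of the robot, y to its left, z up, the work surface at z = 0. Lengths are in m, angles in rad, forces in N, time in s.
With the tool pointing down it reaches from about 0.4 to 0.9 m from the base axis. Payload 5.6 kg.
Tool frame: the origin (TCP) lies midway between the tips of the shut fingers; the grasp point (between the pads) lies 19 mm behind it; z points along the fingers, y is the line along which they close (so a half turn about z gives the same grasp; the last joint's range is limited). The gripper opens to 92 mm and grips with 3 to 60 N. Pads are 20 mm wide; open, the fingers measure 128 mm over their backs; the gripper's body (75 mm by 189 mm) begins 69 mm behind the grasp point.
Start: joints at [-1.283, 0.468, -0.012, 1.603, 0.006, 1.071, -0.056], TCP at [0.211, 0.615, 0.215] pointing down, gripper open.
Joint ranges: [-2.53, 2.53], [-0.31, 2.02], [-1.57, 1.55], [0.28, 2.44], [-1.29, 4.43], [0.15, 1.84], [-2.92, 2.92]. Speed limits (rad/s): [2.57, 2.57, 3.14, 3.14, 3.14, 3.14, 3.14].

### API

Orientations are given as a rotation vector (axis times angle).
In Python, from bench import r gives the robot as it stands.
- The arm moves only by the tool step_arm, never from a script. Its argument "motion" is a list of rows, each an object with "offset": the shift along the tool's x, y, z in cm, a list of three; "delta_rot": the turn, a rotation vector about the tool's x, y, z in rad, a list of three. A call has 1 to 5 rows; each row is the pose to reach, as a shift and turn from the pose commanded when the call began, along the tool's axes at that moment; what a row does not reach only later rows make up. A row lasts 1/12 s, in which the tool goes at most 41.7 mm and 7.16 degrees, less where a joint would pass 70% of its speed; a pose out of reach is approached as far as the arm can. A call with a gripper value outside its range is refused whole. "jaw" is the opening, from 0 (shut) to 1 (fully open), set as the call begins (left out, the last holds). The fingers move at their own pace and stop on an object; "squeeze" is the grip in N (left out, the last holds). Time passes only in rows, so rows that repeat a pose let the fingers close. It gives the time, the measured TCP pose, the force, the opening and the grip force at its end, in the units of the state.
- r.sense(): the state, without advancing time (a new reading comes with each control period).
- r.read_camera(name): name is "scene" or "side" or "wrist"; returns a dict with "img" (420x560x3 uint8, blue, green, red), "fx", "fy", "cx", "cy" (pixels), "pose" (4x4, takes a point from camera to world coordinates); the wrist camera has in their place "hand_eye" (4x4, takes a point from camera to tool coordinates, whose origin is the TCP and whose axes are the flange's). Camera axes: x right, y down, z forward; pixel columns grow to the right and rows downward; lengths in m; the calibration is good to about 2 mm. A picture is of the moment at which its call begins: read the wrist's pose just before it. There is no depth.
- r.job_done(): hands the job in; it is judged then, once.
The state is a dict: "time": time; "joint_positions": joint angles; "dq": joint speeds; "joint_torque": joint torques, N m; "tcp_pos": TCP position; "ee_rot": TCP orientation; "force": force on the tool from outside, world axes, zero at the start; "ft_torque": the same for the moment, N m; "grip_width": finger opening in m; "finger_force": force on a finger pad.
Only numpy, scipy, OpenCV 4.12 (cv2) and the standard library are available. Lean on these libraries where they do the work, as an engineer would, in place of code of your own. Each camera call takes 0.05 s, during which the arm holds its last target. There are 200 camera calls.

### The job

The cover of the grey junction box has four red wing screws and one of them is already tight, its wing lying parallel to the long sides of the cover. Tighten the other three fully home, clockwise, in crisscross order so that the cover seats flat: first the screw diagonally opposite the tight one, and only when that is home the remaining two, in either order.

Things in the scene. Friction and masses are not known exactly. Their poses are not given: they have to be found in the camera images.
- cell_box: Grey box, 140 (x) x 120 (y) mm, cover top at z 56, fixed; 3 black glands on its -y side. Origin: centre of underside, z up. Red wing screws at x +-50, y +-40 mm: bar 40 long, 10 thick, z 65 to 91, centred on its axis, over a 26 mm collar; turns without sinking; pinch across the 10 mm. The one at +50, +40 is tight and cannot move, wing along x. Tall grey weights (to z 470) stand at the back.
- screw_opposite (a joint): Wing screw at x -50, y -40 mm of the box, diagonal to the tight one. Its turn in rad, growing clockwise seen from above: 0 = wing along the box's y axis; 1.571 = home at a hard stop, wing along the box's x axis (long side). Starts at 0.3 to 0.6, so one grasp is enough; friction of 0.06 N m holds it where it is left.
- screw_long (a joint): Wing screw at x -50, y +40 mm of the box, the tight one's neighbour along a long side. Values, start and friction as for screw_opposite.
- screw_short (a joint): Wing screw at x +50, y -40 mm of the box, the tight one's neighbour along a short side. Values, start and friction as for screw_opposite.

How it is judged:
On the way:
1. the screw diagonally opposite the tight one is home, the other two not yet tightened (value of joint screw_opposite above 1.39 rad and value of joint each of screw_long, screw_short below 0.9 rad), for 0.2 s.
At the end, for the whole second after the job is handed in: All three screws are turned home, to within 10 degrees of their stop (value of joint each of screw_opposite, screw_long, screw_short above 1.39 rad); the robot touches nothing.
It also fails if it takes over 64 s, if anything falls off the work surface, if the arm or the gripper's body presses on something with over 40 N, if the wrist force passes 120 N, or if a joint passes its speed limit or range.

## Working session

There is one attempt and no reset: what is moved stays moved. The work goes in short steps, Python scripts to look and compute and a tool call to move; the robot and the scene stay as the last step left them, time stands still between calls to the robot, and variables do not carry over. Pictures are saved under pics/ and viewed, at most 10 in all, crops included, and the job is handed in when it is done.

Besides the shell and the picture viewer there is one more tool, called as name(argument=value, ...) on one line, values as JSON. step_arm: Moves the arm, as the interface text tells. Its arguments: {"type":"object","properties":{"motion":{"type":"array"},"jaw":{"type":"number"},"squeeze":{"type":"number"}},"required":["motion"]}

```bash
mkdir -p pics
python3 - <<'E'
from bench import r
import cv2,numpy as np
s=r.sense();print(s)
ims=[]
for n in("scene","side"):
    c=r.read_camera(n);ims.append(c["img"]);np.savez("pics/"+n,**c);print(n,c["fx"],c["cx"],c["cy"],np.round(c["pose"],3).tolist())
    cv2.imwrite(f"pics/{n}.png",c["img"])
c=r.read_camera("wrist");print(c["fx"],np.round(c["hand_eye"],4).tolist());cv2.imwrite("pics/w0.png",c["img"])
E
```

```text
{'time': 0.0, 'joint_positions': array([-1.28302168,  0.46836888, -0.01155172,  1.60361387,  0.00597895,
        1.07139416, -0.05628691]), 'dq': array([ 0.00036107, -0.00028201, -0.00138602, -0.00069826,  0.00010748,
       -0.00119073, -0.00051688]), 'joint_torque': array([-8.57190116e-04, -5.20565414e+01, -1.25752261e-02, -2.43756026e+01,
       -5.66020107e-02,  1.73468498e-02,  1.71128013e-04]), 'tcp_pos': array([0.21100722, 0.61418649, 0.21364974]), 'ee_rot': array([-5.17352553e-01, -3.09853620e+00,  2.73725192e-03]), 'force': array([ 0.00798847,  0.05512022, -0.17910968]), 'ft_torque': array([ 0.00167028, -0.01252309, -0.00961382]), 'finger_force': 0.0, 'grip_width': 0.09176359894923831}
scene 385.8950551916489 282.16875728901033 207.05410467421055 [[0.781, -0.261, 0.567, -0.039], [-0.624, -0.317, 0.714, -0.903], [-0.006, -0.912, -0.411, 0.439], [0.0, 0.0, 0.0, 1.0]]
side 399.38493290919155 282.1638994236752 203.79960245669957 [[0.999, -0.001, -0.046, 0.477], [0.039, -0.5, 0.865, -1.013], [-0.024, -0.866, -0.499, 0.503], [0.0, 0.0, 0.0, 1.0]]
363.41800226920526 [[0.0005, -0.9577, -0.2879, 0.0809], [1.0, 0.0006, -0.0002, 0.0005], [0.0004, -0.2879, 0.9577, -0.17], [0.0, 0.0, 0.0, 1.0]]
```

View pics/scene.png

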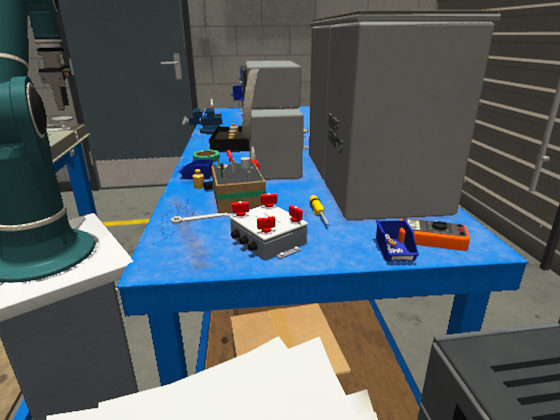

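View pics/side.png

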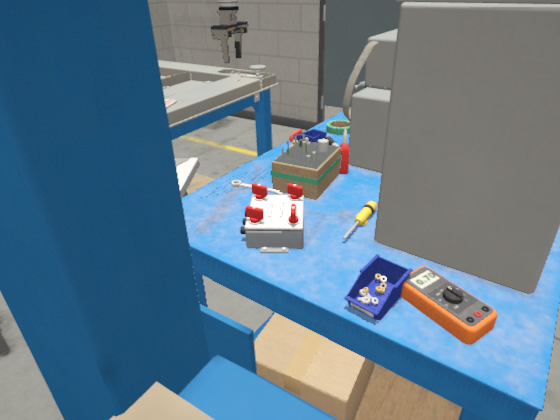

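The scene view shows the box at about (268,228), with red screws at (240,208), (268,199), (296,213) and (266,223). In the side view the screws are at (260,190), (295,190), (255,214) and (293,214). The glands face the robot, so box +y ≈ world +x and the tight screw is the one at side (293,214), seen edge-on.

```bash
cat > h.py <<'E'
import numpy as np,cv2
from scipy.spatial.transform import Rotation as R
def red(img):
    h=cv2.cvtColor(img,cv2.COLOR_BGR2HSV);return (((h[...,0]<8)|(h[...,0]>172))&(h[...,1]>150)&(h[...,2]>70)).astype(np.uint8)
def cast(c,T,u,v,z):
    d=T[:3,:3]@np.array([(u-c["cx"])/c["fx"],(v-c["cy"])/c["fy"],1]);o=T[:3,3];return (o+d*(z-o[2])/d[2])
E
python3 - <<'E'
from h import *
for n in("scene","side"):
    c=dict(np.load(f"pics/{n}.npz"));N,l,st,ce=cv2.connectedComponentsWithStats(red(c["img"]))
    for i in range(1,N):
        if st[i,4]>25:print(n,ce[i].round(1),st[i,4],cast(c,c["pose"],*ce[i],.076).round(3))
E
```

```text
scene [229.2 154.8] 43 [0.588 0.164 0.076]
scene [255.3 163.1] 39 [0.603 0.035 0.076]
scene [268.2 199.3] 175 [ 0.464 -0.217  0.076]
scene [240.  207.6] 205 [ 0.385 -0.214  0.076]
scene [295.1 213.6] 158 [ 0.462 -0.318  0.076]
scene [265.6 223.5] 225 [ 0.383 -0.316  0.076]
side [344.  158.8] 200 [ 0.592 -0.035  0.076]
side [294.5 190.7] 168 [ 0.463 -0.213  0.076]
side [258.9 190.8] 155 [ 0.382 -0.213  0.076]
side [254.  213.9] 199 [ 0.381 -0.314  0.076]
side [292.9 216.8] 76 [ 0.461 -0.325  0.076]
```

```bash
cat >> h.py <<'E'
def go(p,yaw=None):
    "offset (cm) and turn to world point p and tool-y yaw (deg, mod 180)"
    from bench import r
    s=r.sense();M=R.from_rotvec(s["ee_rot"]).as_matrix();y=np.degrees(np.arctan2(M[1,1],M[0,1]))
    print("t",s["time"],"tcp",s["tcp_pos"].round(4),"yaw",y.round(1),"tilt",M[:2,2].round(4),"offset",(100*M.T@(np.array(p)-s["tcp_pos"])).round(2),"q",s["joint_positions"].round(2),end=" ")
    if yaw is not None:print("turn",np.radians((y-yaw+90)%180-90).round(3),end="")
    print()
E
python3 - <<'E'
from h import *
c=dict(np.load("pics/scene.npz"))
for u,v in((250,178),(302,175),(215,212),(265,207),(345,215),(312,150)):print(u,v,cast(c,c["pose"],u,v,0).round(3))
c=dict(np.load("pics/side.npz"))
for u,v in((352,168),(385,250),(365,168),(275,185),(322,195)):print(u,v,cast(c,c["pose"],u,v,0).round(3))
go([.45,.25,.3]);go([.44,-.24,.3])
E
```

```text
250 178 [0.631 0.111 0.   ]
302 175 [ 0.784  0.023 -0.   ]
215 212 [ 0.406 -0.051  0.   ]
265 207 [ 0.53 -0.11  0.  ]
345 215 [ 0.663 -0.286  0.   ]
312 150 [1.018 0.227 0.   ]
352 168 [0.629 0.071 0.   ]
385 250 [ 0.652 -0.333  0.   ]
365 168 [0.667 0.071 0.   ]
275 185 [ 0.407 -0.037  0.   ]
322 195 [ 0.533 -0.095  0.   ]
t 0.15 tcp [0.211  0.6143 0.2139] yaw 71.0 tilt [-0.0003 -0.0013] offset [-34.44 -26.7   -8.57] q [-1.28  0.47 -0.01  1.6   0.01  1.07 -0.06] 
t 0.15 tcp [0.211  0.6143 0.2139] yaw 71.0 tilt [-0.0003 -0.0013] offset [-49.41 -73.37  -8.51] q [-1.28  0.47 -0.01  1.6   0.01  1.07 -0.06]
```

step_arm(motion=[{"offset":[-3,-2,-2],"delta_rot":[0,0,0]},{"offset":[-6,-4.5,-4],"delta_rot":[0,0,0]},{"offset":[-8.5,-7,-6],"delta_rot":[0,0,0]},{"offset":[-11,-9.5,-8],"delta_rot":[0,0,0]},{"offset":[-13.5,-12,-10],"delta_rot":[0,0,0]}])

```text
time: 0.57
tcp_pos: [0.3005, 0.4554, 0.3151]
ee_rot: [-0.518, -3.098, 0.001]
force: [0.4, 0.4, 0.4]
grip_width: 0.0917
finger_force: 0.0
```

step_arm(motion=[{"offset":[-2.8,-3,0],"delta_rot":[0,0,0]},{"offset":[-5.6,-6,0],"delta_rot":[0,0,0]},{"offset":[-8.4,-9,0],"delta_rot":[0,0,0]},{"offset":[-11.2,-12,0],"delta_rot":[0,0,0]},{"offset":[-14,-15,0],"delta_rot":[0,0,0]}])

```text
time: 0.98
tcp_pos: [0.3838, 0.268, 0.3146]
ee_rot: [0.517, 3.099, 0.001]
force: [-0.1, -0.2, 0.2]
grip_width: 0.0918
finger_force: 0.0
```

```bash
python3 -c "
from h import *
go([.40,0.0,.32]);go([.43,-.25,.3])"
```

```text
t 0.9833 tcp [0.3838 0.268  0.3146] yaw 71.1 tilt [0.0001 0.0004] offset [-10.24 -24.82  -0.55] q [-0.85  0.05  0.18  1.92 -0.01  1.18  0.57] 
t 0.9833 tcp [0.3838 0.268  0.3146] yaw 71.1 tilt [0.0001 0.0004] offset [-21.19 -47.49   1.44] q [-0.85  0.05  0.18  1.92 -0.01  1.18  0.57]
```

step_arm(motion=[{"offset":[-1.6,-3.6,0],"delta_rot":[0,0,0]},{"offset":[-3.2,-7.2,0],"delta_rot":[0,0,0]},{"offset":[-4.8,-10.8,0],"delta_rot":[0,0,0]},{"offset":[-6.4,-14.4,0],"delta_rot":[0,0,0]},{"offset":[-8,-18,0],"delta_rot":[0,0,0]}])

```text
time: 1.4
tcp_pos: [0.4003, 0.0719, 0.3146]
ee_rot: [0.517, 3.099, 0.001]
force: [1.9, 0.2, 0.6]
grip_width: 0.0917
finger_force: 0.0
```

step_arm(motion=[{"offset":[-1.6,-3.6,0],"delta_rot":[0,0,0]},{"offset":[-3.2,-7.2,0],"delta_rot":[0,0,0]},{"offset":[-4.8,-10.8,0],"delta_rot":[0,0,0]},{"offset":[-6.4,-14.4,0],"delta_rot":[0,0,0]},{"offset":[-8,-18,0],"delta_rot":[0,0,0]}])

```text
time: 1.82
tcp_pos: [0.4174, -0.1243, 0.3148]
ee_rot: [0.517, 3.098, 0.001]
force: [0.9, 0.2, -1.1]
grip_width: 0.0917
finger_force: 0.0
```

step_arm(motion=[{"offset":[-1.5,-3.6,0],"delta_rot":[0,0,0]},{"offset":[-3,-7.2,0],"delta_rot":[0,0,0]},{"offset":[-5,-11,0.5],"delta_rot":[0,0,0]},{"offset":[-5,-11,0.5],"delta_rot":[0,0,0]},{"offset":[-5,-11,0.5],"delta_rot":[0,0,0]}])

```text
time: 2.23
tcp_pos: [0.4286, -0.2447, 0.309]
ee_rot: [-0.525, -3.096, 0.002]
force: [-0.3, 0.1, 0.1]
grip_width: 0.0917
finger_force: 0.0
```

```bash
cat > look.py <<'E'
from h import *
from bench import r
import sys
go([.383,-.215,.12])
s=r.sense();c=r.read_camera("wrist");T=np.eye(4);T[:3,:3]=R.from_rotvec(s["ee_rot"]).as_matrix();T[:3,3]=s["tcp_pos"];T=T@c["hand_eye"]
cv2.imwrite(sys.argv[1],c["img"])
# threshold red; report area rect of pixels cast to wing mid-height
m=red(c["img"]);N,l,st,ce=cv2.connectedComponentsWithStats(m)
for i in range(1,N):
    if st[i,4]>150:
        ys,xs=np.where(l==i);P=np.array([cast(c,T,u,v,.088)[:2] for u,v in zip(xs,ys)])
        (cx,cy),(w,h),a=cv2.minAreaRect((P*1000).astype(np.float32))
        if w<h:a+=90
        print(ce[i].round(),st[i,4],"c",round(cx),round(cy),"size",round(w),round(h),"yaw",round((a+90)%180-90,1))
E
python3 look.py pics/w1.png
```

```text
t 2.2333 tcp [ 0.4286 -0.2447  0.309 ] yaw 70.8 tilt [-0.002  -0.0012] offset [ 5.26  1.34 18.91] q [-0.3   0.11  0.83  1.9  -0.08  1.17  1.79] 
[291. 127.] 315 c 384 -213 size 14 38 yaw -27.8
[206. 155.] 382 c 383 -309 size 17 39 yaw -22.0
[497. 154.] 558 c 484 -12 size 78 11 yaw 64.9
[311. 194.] 358 c 461 -216 size 18 41 yaw -23.5
[230. 220.] 388 c 457 -313 size 41 20 yaw 89.4
[548. 230.] 483 c 587 19 size 42 33 yaw 83.3
```

View pics/w1.png

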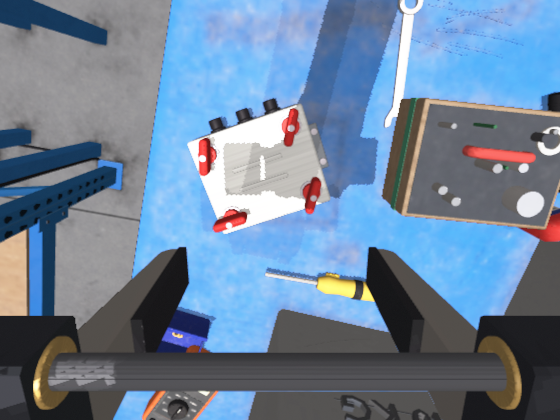

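The wrist view shows the box with the glands toward the top. The opposite screw is at (291,127), short at (206,155), long at (311,194) and the tight one at (230,220). I'll go above the opposite screw.

step_arm(motion=[{"offset":[2,0.5,2.5],"delta_rot":[0,0,0.08]},{"offset":[4,1,5],"delta_rot":[0,0,0.15]},{"offset":[5.3,1.4,8.5],"delta_rot":[0,0,0.15]},{"offset":[5.3,1.4,12.5],"delta_rot":[0,0,0.15]},{"offset":[5.3,1.4,14],"delta_rot":[0,0,0.15]}], jaw=0.4, squeeze=25)

```text
time: 2.7
tcp_pos: [0.3814, -0.2082, 0.1662]
ee_rot: [-0.741, -3.048, -0.004]
force: [-1.0, 0.4, -0.0]
grip_width: 0.0603
finger_force: 0.0
```

step_arm(motion=[{"offset":[0,0,0],"delta_rot":[0,0,0]},{"offset":[0,0,0],"delta_rot":[0,0,0]}])

```text
time: 2.87
tcp_pos: [0.3839, -0.2109, 0.1696]
ee_rot: [-0.745, -3.051, -0.001]
force: [1.0, -0.4, 0.3]
grip_width: 0.0476
finger_force: 0.0
```

```bash
python3 look.py pics/w2.png
```

```text
t 2.8667 tcp [ 0.3839 -0.2109  0.1696] yaw 62.6 tilt [-0.001   0.0007] offset [-0.11 -0.4   4.96] q [-0.29  0.2   0.81  2.18 -0.19  0.83  1.73] 
[273. 211.] 777 c 382 -213 size 17 42 yaw -27.4
[552. 235.] 277 c 492 -36 size 19 11 yaw 33.1
[162. 265.] 1074 c 382 -306 size 23 45 yaw -24.5
[316. 296.] 724 c 459 -215 size 16 47 yaw -16.8
[224. 339.] 342 c 459 -297 size 11 27 yaw -44.0
```

View pics/w2.png

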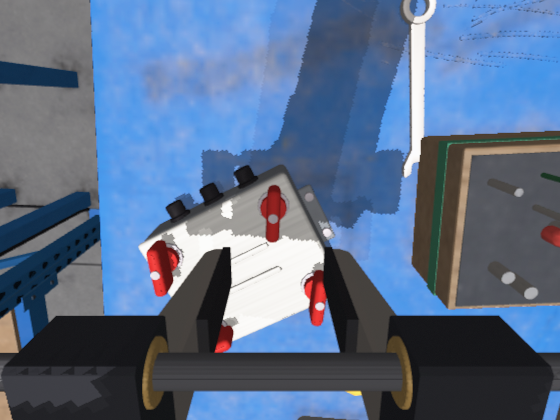

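The opposite wing at (273,211) is vertical in the image and midway between the fingers. Descending and gripping.

step_arm(motion=[{"offset":[0,-0.3,3],"delta_rot":[0,0,0]},{"offset":[0,-0.3,6],"delta_rot":[0,0,0]},{"offset":[0,-0.3,8.5],"delta_rot":[0,0,0]},{"offset":[0,-0.3,10.1],"delta_rot":[0,0,0]},{"offset":[0,-0.3,10.1],"delta_rot":[0,0,0]}])

```text
time: 3.33
tcp_pos: [0.3824, -0.214, 0.0677]
ee_rot: [-0.746, -3.05, -0.001]
force: [-0.6, 0.3, 0.1]
grip_width: 0.0367
finger_force: 0.0
```

step_arm(motion=[{"offset":[0,0,0],"delta_rot":[0,0,0]},{"offset":[0,0,0],"delta_rot":[0,0,0]},{"offset":[0,0,0],"delta_rot":[0,0,0]},{"offset":[0,0,0],"delta_rot":[0,0,0]},{"offset":[0,0,0],"delta_rot":[0,0,0]}], jaw=0)

```text
time: 3.75
tcp_pos: [0.3839, -0.2145, 0.0698]
ee_rot: [0.747, 3.049, 0.002]
force: [0.7, 2.2, 7.8]
grip_width: 0.0103
finger_force: 25.0
```

```bash
python3 -c "
from h import *
go([.383,-.2135,.068],0)"
```

```text
t 3.75 tcp [ 0.3839 -0.2145  0.0698] yaw 62.5 tilt [0.0029 0.0008] offset [0.12 0.04 0.18] q [-0.13  0.41  0.68  2.24 -0.45  0.62  1.97] turn 1.09
```

step_arm(motion=[{"offset":[0,0,-0.2],"delta_rot":[0,0,0.1]},{"offset":[0,0,-0.2],"delta_rot":[0,0,0.2]},{"offset":[0,0,-0.2],"delta_rot":[0,0,0.3]},{"offset":[0,0,-0.2],"delta_rot":[0,0,0.4]},{"offset":[0,0,-0.2],"delta_rot":[0,0,0.5]}])

```text
time: 4.17
tcp_pos: [0.3835, -0.2145, 0.0703]
ee_rot: [1.484, 2.767, -0.001]
force: [5.0, -1.1, -17.4]
grip_width: 0.0095
finger_force: 25.0
```

step_arm(motion=[{"offset":[0,0,0],"delta_rot":[0,0,0.1]},{"offset":[0,0,0],"delta_rot":[0,0,0.2]},{"offset":[0,0,0],"delta_rot":[0,0,0.3]},{"offset":[0,0,0],"delta_rot":[0,0,0.4]},{"offset":[0,0,0],"delta_rot":[0,0,0.5]}])

```text
time: 4.58
tcp_pos: [0.3832, -0.2146, 0.0703]
ee_rot: [2.123, 2.314, -0.0]
force: [4.0, -0.8, -16.5]
grip_width: 0.0101
finger_force: 25.0
```

```bash
python3 -c "
from h import *
from bench import r
go([.383,-.2135,.068],0);s=r.sense();print(s['force'],s['ft_torque'],s['finger_force'])"
```

```text
t 4.5833 tcp [ 0.3832 -0.2146  0.0703] yaw 4.9 tilt [ 0.001  -0.0013] offset [ 0.11 -0.01  0.23] q [-0.33  0.5   0.94  2.25 -0.65  0.69  1.17] turn 0.086
[  4.03740964  -0.78800565 -16.46335433] [-0.53830586 -0.95451252  0.11613697] 24.993730187416077
```

step_arm(motion=[{"offset":[0,0,0.1],"delta_rot":[0,0,0.05]},{"offset":[0,0,0.1],"delta_rot":[0,0,0.1]},{"offset":[0,0,0.1],"delta_rot":[0,0,0.14]},{"offset":[0,0,0.1],"delta_rot":[0,0,0.14]}])

```text
time: 4.92
tcp_pos: [0.3832, -0.2147, 0.0702]
ee_rot: [2.275, 2.166, 0.001]
force: [0.1, -0.1, 4.4]
grip_width: 0.0098
finger_force: 25.2
```

```bash
python3 -c "
from h import *
from bench import r
go([.383,-.2135,.068],0);s=r.sense();print(s['force'],s['ft_torque'],s['finger_force'])"
```

```text
t 4.9167 tcp [ 0.3832 -0.2147  0.0702] yaw -2.8 tilt [0.0009 0.    ] offset [ 0.12 -0.03  0.22] q [-0.36  0.51  0.98  2.26 -0.68  0.7   1.06] turn -0.049
[ 0.06998207 -0.06865309  4.421415  ] [0.18542272 0.0639653  0.4637439 ] 25.241469740867615
```

Moment has risen to 0.46 N m against the 0.06 friction, so it is at the stop. Release and lift.

step_arm(motion=[{"offset":[0,0,0],"delta_rot":[0,0,0]},{"offset":[0,0,0],"delta_rot":[0,0,0]},{"offset":[0,0,0],"delta_rot":[0,0,0]},{"offset":[0,0,-2],"delta_rot":[0,0,0]},{"offset":[0,0,-5],"delta_rot":[0,0,0]}], jaw=0.4)

```text
time: 5.33
tcp_pos: [0.3805, -0.2144, 0.1187]
ee_rot: [-2.274, -2.162, 0.005]
force: [0.7, -0.3, 0.6]
grip_width: 0.0366
finger_force: 0.0
```

step_arm(motion=[{"offset":[0,2,-2.5],"delta_rot":[0,0,-0.12]},{"offset":[0,4,-4],"delta_rot":[0,0,-0.24]},{"offset":[0,6,-4.5],"delta_rot":[0,0,-0.36]},{"offset":[0,7.5,-4.5],"delta_rot":[0,0,-0.48]},{"offset":[0,7.5,-4.5],"delta_rot":[0,0,-0.6]}])

```text
time: 5.75
tcp_pos: [0.4607, -0.2185, 0.1653]
ee_rot: [1.521, 2.745, -0.0]
force: [0.0, 0.3, -0.5]
grip_width: 0.0367
finger_force: 0.0
```

step_arm(motion=[{"offset":[0,0,0],"delta_rot":[0,0,-0.12]},{"offset":[0,0,0],"delta_rot":[0,0,-0.24]},{"offset":[0,0,0],"delta_rot":[0,0,-0.36]},{"offset":[0,0,0],"delta_rot":[0,0,-0.48]},{"offset":[0,0,0],"delta_rot":[0,0,-0.58]}])

```text
time: 6.17
tcp_pos: [0.4571, -0.2188, 0.1646]
ee_rot: [-0.678, -3.067, -0.0]
force: [-0.8, -1.1, 0.1]
grip_width: 0.0369
finger_force: 0.0
```

step_arm(motion=[{"offset":[0,0,0],"delta_rot":[0,0,0]},{"offset":[0,0,0],"delta_rot":[0,0,0]}])

```text
time: 6.33
tcp_pos: [0.4572, -0.2188, 0.1646]
ee_rot: [0.692, 3.064, 0.001]
force: [-0.6, 0.1, -0.3]
grip_width: 0.0367
finger_force: 0.0
```

```bash
python3 look.py pics/w3.png; python3 -c "
from h import *
go([.462,-.2155,.07],66)"
```

```text
t 6.3333 tcp [ 0.4572 -0.2188  0.1646] yaw 64.6 tilt [0.0002 0.0004] offset [ 6.86 -2.85  4.46] q [-0.29  0.36  0.81  2.04 -0.34  0.88  1.84] 
[237. 118.] 923 c 383 -213 size 38 18 yaw 74.5
[544. 123.] 565 c 474 -30 size 23 12 yaw 61.2
[115. 177.] 1460 c 385 -306 size 25 40 yaw -21.3
[285. 217.] 831 c 462 -213 size 18 42 yaw -17.2
[168. 267.] 1009 c 461 -310 size 21 46 yaw -67.5
t 6.3833 tcp [ 0.4572 -0.2188  0.1646] yaw 64.6 tilt [0.0001 0.0002] offset [-0.29  0.5   9.46] q [-0.29  0.36  0.81  2.04 -0.34  0.88  1.84] turn -0.025
```

View pics/w3.png

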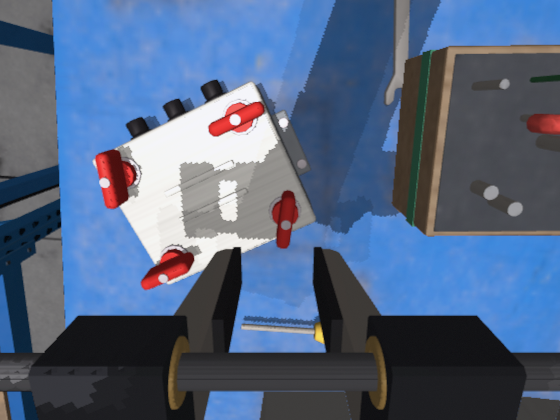

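The opposite screw (236,118) is now along the long side, so it is home. The long one at (285,217) is nearly vertical, about 5° off the fingers.

step_arm(motion=[{"offset":[-0.25,0.55,1],"delta_rot":[0,0,-0.08]},{"offset":[-0.25,0.55,4],"delta_rot":[0,0,-0.08]},{"offset":[-0.25,0.55,7],"delta_rot":[0,0,-0.08]},{"offset":[-0.25,0.55,9.4],"delta_rot":[0,0,-0.08]},{"offset":[-0.25,0.55,9.4],"delta_rot":[0,0,-0.08]}])

```text
time: 6.8
tcp_pos: [0.459, -0.2134, 0.0668]
ee_rot: [-0.565, -3.082, -0.0]
force: [-0.6, 0.2, 0.5]
grip_width: 0.0368
finger_force: 0.0
```

step_arm(motion=[{"offset":[0,0,0],"delta_rot":[0,0,0]},{"offset":[0,0,0],"delta_rot":[0,0,0]},{"offset":[0,0,0],"delta_rot":[0,0,0]},{"offset":[0,0,0],"delta_rot":[0,0,0]},{"offset":[0,0,0],"delta_rot":[0,0,0]}], jaw=0)

```text
time: 7.22
tcp_pos: [0.4631, -0.2149, 0.072]
ee_rot: [0.564, 3.088, 0.0]
force: [0.8, 1.1, 5.2]
grip_width: 0.0097
finger_force: 24.8
```

step_arm(motion=[{"offset":[0,0,0],"delta_rot":[0,0,0.1]},{"offset":[0,0,0],"delta_rot":[0,0,0.2]},{"offset":[0,0,0],"delta_rot":[0,0,0.3]},{"offset":[0,0,0],"delta_rot":[0,0,0.4]},{"offset":[0,0,0],"delta_rot":[0,0,0.5]}])

```text
time: 7.63
tcp_pos: [0.4632, -0.2149, 0.072]
ee_rot: [1.316, 2.85, 0.002]
force: [-0.5, -0.1, 6.5]
grip_width: 0.0096
finger_force: 24.9
```

step_arm(motion=[{"offset":[0,0,0],"delta_rot":[0,0,0.1]},{"offset":[0,0,0],"delta_rot":[0,0,0.2]},{"offset":[0,0,0],"delta_rot":[0,0,0.3]},{"offset":[0,0,0],"delta_rot":[0,0,0.4]},{"offset":[0,0,0],"delta_rot":[0,0,0.5]}])

```text
time: 8.05
tcp_pos: [0.4632, -0.2148, 0.072]
ee_rot: [1.98, 2.436, 0.003]
force: [-0.3, 0.7, 6.7]
grip_width: 0.0099
finger_force: 24.9
```

```bash
python3 -c "
from h import *
from bench import r
go([.462,-.2145,.07],0);s=r.sense();print(s['force'],s['ft_torque'],s['finger_force'])"
```

```text
t 8.05 tcp [ 0.4632 -0.2148  0.072 ] yaw 11.8 tilt [0.0028 0.0002] offset [ 0.06 -0.11  0.2 ] q [-0.35  0.61  0.93  2.09 -0.71  0.79  1.23] turn 0.206
[-0.3111836   0.70417064  6.65931706] [0.11632578 0.21778433 0.04417132] 24.92644429206848
```

step_arm(motion=[{"offset":[0,0,0],"delta_rot":[0,0,0.1]},{"offset":[0,0,0],"delta_rot":[0,0,0.18]},{"offset":[0,0,0],"delta_rot":[0,0,0.26]},{"offset":[0,0,0],"delta_rot":[0,0,0.26]}])

```text
time: 8.38
tcp_pos: [0.4632, -0.215, 0.072]
ee_rot: [2.276, 2.163, 0.002]
force: [-1.2, 0.9, 8.2]
grip_width: 0.0098
finger_force: 25.5
```

```bash
python3 -c "
from h import *
from bench import r
go([.462,-.2145,.07],0);s=r.sense();print(s['force'],s['ft_torque'],s['finger_force'])"
```

```text
t 8.3833 tcp [ 0.4632 -0.215   0.072 ] yaw -2.9 tilt [ 0.0021 -0.0007] offset [ 0.04 -0.13  0.2 ] q [-0.39  0.64  0.99  2.09 -0.76  0.82  1.02] turn -0.051
[-1.18590593  0.91936529  8.23395149] [0.09637578 0.26443643 0.55217161] 25.507895350456238
```

step_arm(motion=[{"offset":[0,0,0],"delta_rot":[0,0,0]},{"offset":[0,0,0],"delta_rot":[0,0,0]},{"offset":[0,0,0],"delta_rot":[0,0,0]},{"offset":[0,0,-2],"delta_rot":[0,0,0]},{"offset":[0,0,-5],"delta_rot":[0,0,0]}], jaw=0.4)

```text
time: 8.8
tcp_pos: [0.4601, -0.2139, 0.1194]
ee_rot: [-2.274, -2.162, 0.004]
force: [1.1, 0.1, 0.7]
grip_width: 0.0367
finger_force: 0.0
```

step_arm(motion=[{"offset":[-2,-1.5,-2.5],"delta_rot":[0,0,-0.12]},{"offset":[-4.5,-3.2,-4.5],"delta_rot":[0,0,-0.24]},{"offset":[-7,-5,-4.5],"delta_rot":[0,0,-0.36]},{"offset":[-9,-6.5,-4.5],"delta_rot":[0,0,-0.48]},{"offset":[-10.3,-7.5,-4.5],"delta_rot":[0,0,-0.6]}])

```text
time: 9.22
tcp_pos: [0.3802, -0.3157, 0.1663]
ee_rot: [1.53, 2.742, 0.001]
force: [-0.6, -0.1, -0.2]
grip_width: 0.0363
finger_force: 0.0
```

step_arm(motion=[{"offset":[0,0,0],"delta_rot":[0,0,-0.12]},{"offset":[0,0,0],"delta_rot":[0,0,-0.24]},{"offset":[0,0,0],"delta_rot":[0,0,-0.36]},{"offset":[0,0,0],"delta_rot":[0,0,-0.48]},{"offset":[0,0,0],"delta_rot":[0,0,-0.56]}])

```text
time: 9.63
tcp_pos: [0.3817, -0.3138, 0.1657]
ee_rot: [0.71, 3.06, 0.001]
force: [-0.1, -0.2, -0.7]
grip_width: 0.037
finger_force: 0.0
```

step_arm(motion=[{"offset":[0,0,0],"delta_rot":[0,0,0]},{"offset":[0,0,0],"delta_rot":[0,0,0]}])

```text
time: 9.8
tcp_pos: [0.3817, -0.3139, 0.1657]
ee_rot: [0.722, 3.057, 0.001]
force: [-0.3, -0.5, 0.7]
grip_width: 0.0369
finger_force: 0.0
```

```bash
python3 look.py pics/w4.png; python3 -c "
from h import *
go([.3825,-.3145,.07],66)"
```

```text
t 9.8 tcp [ 0.3817 -0.3139  0.1657] yaw 63.4 tilt [0.0004 0.0004] offset [4.31 8.9  4.57] q [-0.1   0.35  0.88  2.07 -0.35  0.88  2.08] 
[403. 153.] 1201 c 378 -215 size 42 20 yaw 89.3
[277. 212.] 799 c 381 -312 size 17 42 yaw -26.5
[439. 246.] 1371 c 454 -216 size 41 29 yaw 89.3
[308. 303.] 485 c 453 -323 size 15 32 yaw -16.4
t 9.85 tcp [ 0.3818 -0.3139  0.1656] yaw 63.4 tilt [0.0002 0.0002] offset [-0.09 -0.03  9.56] q [-0.1   0.35  0.88  2.07 -0.35  0.88  2.08] turn -0.045
```

View pics/w4.png

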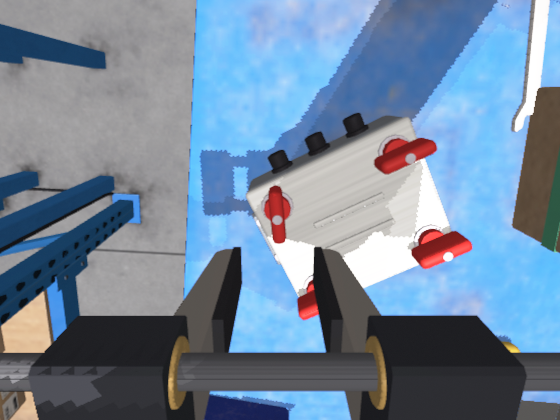

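Opposite (405,155) and long (441,248) both lie parallel to the long side, so both are home. The short one at (277,212) is near vertical and between the fingers. Gripping it.

step_arm(motion=[{"offset":[0,0,1.5],"delta_rot":[0,0,0]},{"offset":[0,0,4.5],"delta_rot":[0,0,0]},{"offset":[0,0,7.5],"delta_rot":[0,0,0]},{"offset":[0,0,9.4],"delta_rot":[0,0,0]},{"offset":[0,0,9.4],"delta_rot":[0,0,0]}])

```text
time: 10.27
tcp_pos: [0.3797, -0.3122, 0.0684]
ee_rot: [-0.718, -3.051, -0.002]
force: [-0.7, 0.8, -0.1]
grip_width: 0.0369
finger_force: 0.0
```

step_arm(motion=[{"offset":[0,0,0],"delta_rot":[0,0,0]},{"offset":[0,0,0],"delta_rot":[0,0,0]},{"offset":[0,0,0],"delta_rot":[0,0,0]},{"offset":[0,0,0],"delta_rot":[0,0,0]},{"offset":[0,0,0],"delta_rot":[0,0,0]}], jaw=0)

```text
time: 10.68
tcp_pos: [0.3828, -0.3144, 0.0728]
ee_rot: [0.717, 3.056, -0.001]
force: [-1.3, -0.0, 4.9]
grip_width: 0.0097
finger_force: 24.8
```

step_arm(motion=[{"offset":[0,0,0],"delta_rot":[0,0,0.1]},{"offset":[0,0,0],"delta_rot":[0,0,0.2]},{"offset":[0,0,0],"delta_rot":[0,0,0.3]},{"offset":[0,0,0],"delta_rot":[0,0,0.4]},{"offset":[0,0,0],"delta_rot":[0,0,0.5]}])

```text
time: 11.1
tcp_pos: [0.3826, -0.3146, 0.0728]
ee_rot: [1.458, 2.78, -0.0]
force: [-0.8, 0.1, 4.5]
grip_width: 0.0102
finger_force: 24.8
```

step_arm(motion=[{"offset":[0,0,0],"delta_rot":[0,0,0.1]},{"offset":[0,0,0],"delta_rot":[0,0,0.2]},{"offset":[0,0,0],"delta_rot":[0,0,0.3]},{"offset":[0,0,0],"delta_rot":[0,0,0.4]},{"offset":[0,0,0],"delta_rot":[0,0,0.5]}])

```text
time: 11.52
tcp_pos: [0.3823, -0.3148, 0.0728]
ee_rot: [2.1, 2.333, 0.0]
force: [-1.9, -0.3, 5.4]
grip_width: 0.0098
finger_force: 24.8
```

step_arm(motion=[{"offset":[0,0,0],"delta_rot":[0,0,0.08]},{"offset":[0,0,0],"delta_rot":[0,0,0.15]},{"offset":[0,0,0],"delta_rot":[0,0,0.15]}])

```text
time: 11.77
tcp_pos: [0.3822, -0.3148, 0.0727]
ee_rot: [2.267, 2.173, -0.001]
force: [-1.9, -0.3, 7.7]
grip_width: 0.0099
finger_force: 24.7
```

```bash
python3 -c "
from h import *
from bench import r
go([.3825,-.3145,.07],0);s=r.sense();print(s['force'],s['ft_torque'],s['finger_force'])"
```

```text
t 11.7667 tcp [ 0.3822 -0.3148  0.0727] yaw -2.4 tilt [ 0.0009 -0.0015] offset [0.03 0.03 0.27] q [-0.17  0.64  1.03  2.13 -0.78  0.81  1.31] turn -0.042
[-1.8695128  -0.29125271  7.67979513] [-0.08964684  0.6147943   0.25141359] 24.692080914974213
```

At the stop. Release, rise clear, and check.

step_arm(motion=[{"offset":[0,0,0],"delta_rot":[0,0,0.03]},{"offset":[0,0,0],"delta_rot":[0,0,0.03]}])

```text
time: 11.93
tcp_pos: [0.3821, -0.3148, 0.0727]
ee_rot: [2.297, 2.141, -0.001]
force: [-2.2, 0.3, 7.3]
grip_width: 0.0101
finger_force: 24.8
```

step_arm(motion=[{"offset":[0,0,0],"delta_rot":[0,0,0]},{"offset":[0,0,0],"delta_rot":[0,0,0]},{"offset":[0,0,0],"delta_rot":[0,0,0]},{"offset":[0,0,-2],"delta_rot":[0,0,0]},{"offset":[0,0,-5],"delta_rot":[0,0,0]}], jaw=0.4)

```text
time: 12.35
tcp_pos: [0.3806, -0.3125, 0.1205]
ee_rot: [-2.295, -2.139, 0.002]
force: [0.2, -0.4, -0.2]
grip_width: 0.0367
finger_force: 0.0
```

step_arm(motion=[{"offset":[0,2,-3],"delta_rot":[0,0,0]},{"offset":[0,3,-6],"delta_rot":[0,0,0]},{"offset":[0,4,-9],"delta_rot":[0,0,0]},{"offset":[0,4,-11],"delta_rot":[0,0,0]},{"offset":[0,4,-11],"delta_rot":[0,0,0]}])

```text
time: 12.77
tcp_pos: [0.4239, -0.3181, 0.2351]
ee_rot: [2.292, 2.14, 0.003]
force: [0.3, -0.9, 0.5]
grip_width: 0.0366
finger_force: 0.0
```

step_arm(motion=[{"offset":[0,0,0],"delta_rot":[0,0,0]},{"offset":[0,0,0],"delta_rot":[0,0,0]}])

```text
time: 12.93
tcp_pos: [0.4214, -0.3158, 0.2306]
ee_rot: [-2.297, -2.141, -0.001]
force: [-0.4, -0.1, -1.2]
grip_width: 0.0372
finger_force: 0.0
```

```bash
python3 look.py pics/w5.png
```

```text
t 12.9333 tcp [ 0.4214 -0.3158  0.2306] yaw -4.0 tilt [-0.0008  0.0015] offset [ 9.77 -4.52 11.07] q [-0.4   0.49  1.3   1.94 -0.53  1.12  1.05] 
[318.  71.] 612 c 461 -215 size 39 18 yaw 87.3
[224.  77.] 705 c 387 -214 size 18 38 yaw -82.7
[321. 187.] 550 c 461 -313 size 18 41 yaw -76.8
[235. 192.] 561 c 386 -312 size 41 18 yaw 84.6
```

View pics/w5.png

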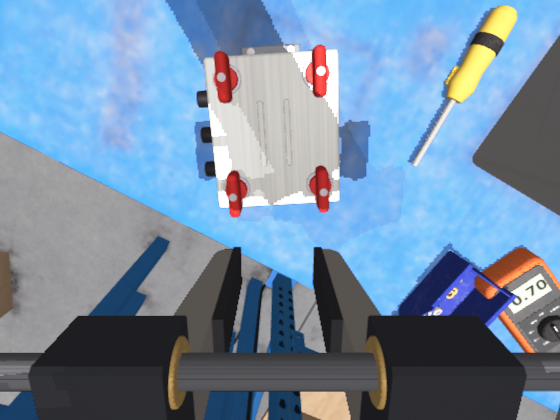

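All four wings, at (224,77), (319,71), (235,192) and (321,187), lie parallel to the long sides, and the gripper is clear.

```bash
python3 -c "
from bench import r
print(r.job_done())"
```

```text
the job is handed in; nothing more can be done
None
```

The three loose screws are home, the diagonal one first, then long and short; the gripper is clear of the box, and the job was handed in at about 13 s (no verdict came back).

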